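Sort stripped engine parts into the trays

ROBOT

A 6-joint arm with a two-finger parallel gripper is mounted at the origin on the work surface. World frame = base frame: x ahead of the robot, y to its left, z up, the work surface at z = 0. Lengths are in m, angles in rad, forces in N, time in s.
With the tool pointing down it reaches from about 0.275 to 0.85 m from the base axis. Payload 19 kg.
Tool frame: the origin (TCP) lies at the centre of the arm's flange, where the gripper is bolted on; the fingertips stand 173 mm ahead of it and the grasp point (between the pads) lies 155 mm ahead of it; z points along the fingers, y is the line along which they close (so a half turn about z gives the same grasp; the last joint's range is limited). The gripper opens to 85 mm and grips with 20 to 120 N. Pads are 22 mm wide; open, the fingers measure 114 mm over their backs; the gripper's body (76 mm by 85 mm) begins 54 mm behind the grasp point. The pads swing forward as they close: fully open they stand 13 mm farther back than shut.
Start: joints at [1.096, 0.15, 1.437, -0, 1.554, -0.134], TCP at [0.192, 0.542, 0.405] pointing down, gripper open.
Joint ranges: [-2.8, 2.8], [-0.68, 2.1], [0.12, 2.68], [-1.39, 4.53], [0.16, 2.79], [-2.81, 2.81]. Speed limits (rad/s): [1.89, 1.89, 2.22, 3.01, 3.01, 3.01].

INTERFACE

Orientations are given as [roll, pitch, yaw] about the fixed x, y, z axes, in that order (R = Rz(yaw) Ry(pitch) Rx(roll)).
In Python, from station import get_state, grab_frame, close_job, cut_out gives the robot as it stands.
- The arm moves only by the tool send_rows, never from a script. Its argument "moves" is a list of rows, each a list of 7 numbers: the shift along the tool's x, y, z in mm, then the turn, a rotation vector about the tool's x, y, z in degrees, then the closure, from -1 (fully open) to 1 (shut). In form: [[x, y, z, wx, wy, wz, fingers], ...]. A call has 1 to 8 rows; each row is the pose to reach, as a shift and turn from the pose commanded when the call began, along the tool's axes at that moment; what a row does not reach only later rows make up. A row lasts 1/8 s, in which the tool goes at most 62.5 mm and 10.7 degrees, less where a joint would pass 70% of its speed; a pose out of reach is approached as far as the arm can. A call with a gripper value outside its range is refused whole. The fingers move at their own pace and stop on an object; "grip_force" is the grip in N (left out, the last holds). Time passes only in rows, so rows that repeat a pose let the fingers close. It gives the time, the measured TCP pose, the force, the opening and the grip force at its end, in the units of the state.
- get_state(): the state, without advancing time (a new reading comes with each control period).
- grab_frame(name): name is "scene" or "top" or "wrist"; returns a dict with "color" (384x512x3 uint8, red, green, blue), "vfov" (degrees; the focal length in pixels is half the picture's height over the tangent of half this angle, whatever the lens; pixels are square), "cx", "cy" (the principal point, pixels), "pose" (4x4, takes a point from camera to world coordinates); the wrist camera has in their place "mount" (4x4, takes a point from camera to tool coordinates, whose origin is the TCP and whose axes are the flange's). Camera axes: x right, y up, looking along -z (the intrinsics and any distortion apply to the point x, -y, -z); pixel columns grow to the right and rows downward; lengths in m; the calibration is good to about 2 mm. A picture is of the moment at which its call begins: read the wrist's pose just before it. There is no depth.
- close_job(): hands the job in; it is judged then, once.
Trained networks look in the newest picture that a camera, given by its name, has taken for a name from the list of things; names that differ only in an ending like _2 or _b are one class to them, and where a whole thing is asked for, a point or a joint stands for the part that bears it (a point fixed in the world has none). Each returns a list of dicts, best first, with "p" (0 to 1); they miss things now and then, are a little off and sometimes report something else, mostly with a low value. They report only what shows in the picture. A call takes as long as a camera call. They do not tell look-alikes from the thing itself.
- cut_out(camera, name): "region" (384x512 bool, what is visible of it) and "uv" ([column, row] in pixels, amid what is visible of it).
The state is a dict: "time": time; "qpos": joint angles; "dq": joint speeds; "tau": joint torques, N m; "tcp_pos": TCP position; "ee_rot": TCP orientation; "wrist_force": force on the tool from outside, world axes, zero at the start; "torque": the same for the moment, N m; "finger_gap": finger opening in m; "grip_force": force on a finger pad.
Only numpy, scipy, OpenCV 4.12 (cv2) and the standard library are available. Lean on these libraries where they do the work, as an engineer would, in place of code of your own. Each camera call takes 0.05 s, during which the arm holds its last target. There are 200 camera calls.

TASK

Clear these stripped engine parts into the trays: the two dark bearing caps into the divided blue tray, one to each bay; the two brass bushes into the divided red tray, one to each bay; and the bright gear into the yellow tray. Each part must stand flat on its tray's floor the same way up as it stands now. Leave the spray can and the grease jar where they stand.

Things in the scene. Friction and masses are not known exactly. Their poses are not given: they have to be found in the camera images.
- cap_a: One of two: dark steel bearing cap, a bridge-shaped block on two feet: 66 long (x), 28 thick (y; grip these flat sides), 40 high; a notch 38 wide, 22 high is open below its middle, the top 18 mm is solid; two bright-rimmed bolt holes on its flat top. About 0.35 kg. Origin: centre of underside, z up. Any yaw. The caps are interchangeable.
- cap_b: The other of two: dark steel bearing cap, a bridge-shaped block on two feet: 66 long (x), 28 thick (y; grip these flat sides), 40 high; a notch 38 wide, 22 high is open below its middle, the top 18 mm is solid; two bright-rimmed bolt holes on its flat top. About 0.35 kg. Origin: centre of underside, z up. Any yaw. The caps are interchangeable.
- bush_a: One of two: brass-coloured bush, a plain thick-walled tube standing on end: 44 outside diameter, 28 bore, 36 high. About 0.28 kg. Origin: centre of its underside, z up along its axis. The two bushes are interchangeable.
- bush_b: The other of two: brass-coloured bush, a plain thick-walled tube standing on end: 44 outside diameter, 28 bore, 36 high. About 0.28 kg. Origin: centre of its underside, z up along its axis. The two bushes are interchangeable.
- gear: Bright aluminium-coloured toothed gear lying flat, hub upward: toothed disc 65 diameter over the teeth and 14 thick, with a plain round hub 30 diameter rising from its middle to 40 above the underside (grip the hub). About 0.45 kg. Origin: centre of its underside, z up along its axis.
- blue_tray: Blue divided plastic tray for the bearing caps, fixed to the bench: 100 (x) x 150 (y) x 20 high, walls and floor 4 thick. Origin: centre of its underside. Yaw within 0.3 of square. A 4 mm divider, as high as the walls, along x at y = 0 makes two bays, each 92 (x) x 69 (y) inside, centred at y = +37 and -37. A cap fits with its length roughly along the tray's x.
- red_tray: Red divided plastic tray for the bushes, fixed to the bench: 100 (x) x 150 (y) x 20 high, walls and floor 4 thick. Origin: centre of its underside. Yaw within 0.3 of square. A 4 mm divider, as high as the walls, along x at y = 0 makes two bays, each 92 (x) x 69 (y) inside, centred at y = +37 and -37. 
- yellow_tray: Yellow undivided plastic tray for the gear, fixed to the bench: 100 (x) x 150 (y) x 20 high, walls and floor 4 thick. Origin: centre of its underside. Yaw within 0.3 of square. One bay, 92 x 142 inside.
- spray_can: Bystander: loose upright green spray can with a paper label, 52 diameter, 110 high, beside the work on the robot's left. Origin: centre of its underside.
- grease_jar: Bystander: loose upright orange jar with a black cap, 68 diameter, 70 high, beside the work on the robot's right. Origin: centre of its underside.
There are look-alikes about, which are no part of the job. What is shaped like the bush_a but green is not meant. Of the things that look like the gear, take the one that is farthest to the robot's right at the start.

How it is judged:
At the end, for the whole second after the job is handed in: One cap in each bay of the blue tray, one bush in each bay of the red tray, the gear in the yellow tray; each on the tray floor (origin under 8 mm above the tray's origin), within 0.1 rad of upright, at rest; can and jar upright and moved less than 20 mm (((x of cap_a in the frame of blue_tray between -0.05 and 0.05 m and y of cap_a in the frame of blue_tray between 0.005 and 0.075 m and z of cap_a in the frame of blue_tray between 0 and 0.008 m and x of cap_b in the frame of blue_tray between -0.05 and 0.05 m and y of cap_b in the frame of blue_tray between -0.075 and -0.005 m and z of cap_b in the frame of blue_tray between 0 and 0.008 m) or (x of cap_a in the frame of blue_tray between -0.05 and 0.05 m and y of cap_a in the frame of blue_tray between -0.075 and -0.005 m and z of cap_a in the frame of blue_tray between 0 and 0.008 m and x of cap_b in the frame of blue_tray between -0.05 and 0.05 m and y of cap_b in the frame of blue_tray between 0.005 and 0.075 m and z of cap_b in the frame of blue_tray between 0 and 0.008 m)) and ((x of bush_a in the frame of red_tray between -0.05 and 0.05 m and y of bush_a in the frame of red_tray between 0.005 and 0.075 m and z of bush_a in the frame of red_tray between 0 and 0.008 m and x of bush_b in the frame of red_tray between -0.05 and 0.05 m and y of bush_b in the frame of red_tray between -0.075 and -0.005 m and z of bush_b in the frame of red_tray between 0 and 0.008 m) or (x of bush_a in the frame of red_tray between -0.05 and 0.05 m and y of bush_a in the frame of red_tray between -0.075 and -0.005 m and z of bush_a in the frame of red_tray between 0 and 0.008 m and x of bush_b in the frame of red_tray between -0.05 and 0.05 m and y of bush_b in the frame of red_tray between 0.005 and 0.075 m and z of bush_b in the frame of red_tray between 0 and 0.008 m)) and x of gear in the frame of yellow_tray between -0.05 and 0.05 m and y of gear in the frame of yellow_tray between -0.075 and 0.075 m and z of gear in the frame of yellow_tray between 0 and 0.008 m and angle between each of cap_a, cap_b, bush_a, bush_b, gear's own z axis and vertical below 0.1 rad and linear speed of each of cap_a, cap_b, bush_a, bush_b, gear below 0.02 m/s and angular speed of each of cap_a, cap_b, bush_a, bush_b, gear below 0.2 rad/s and distance of each of spray_can, grease_jar from where it was at the start of the episode below 0.02 m and angle between each of spray_can, grease_jar's own z axis and vertical below 0.2 rad); the robot touches nothing.
It fails at once if the spray can or the grease jar is knocked over or pushed 20 mm or more from its place (distance of any of spray_can, grease_jar from where it was at the start of the episode above 0.02 m or angle between any of spray_can, grease_jar's own z axis and vertical above 0.2 rad).
It also fails if it takes over 128 s, if anything falls off the work surface, if the arm or the gripper's body presses on something with over 40 N, if the wrist force passes 120 N, or if a joint passes its speed limit or range.

## Working session

There is one attempt and no reset: what is moved stays moved. The work goes in short steps, Python scripts to look and compute and a tool call to move; the robot and the scene stay as the last step left them, time stands still between calls to the robot, and variables do not carry over. Pictures are saved under pics/ and viewed, at most 14 in all, crops included, and the job is handed in when it is done.

Besides the shell and the picture viewer there is one more tool, called after ">>>" as a command line: name --pt "numbers of a row" for each row, then --argument value for the rest. send_rows: Moves the arm, as the interface text tells. Its arguments: {"type":"object","properties":{"moves":{"type":"array","items":{"type":"array","items":{"type":"number"}}},"grip_force":{"type":"number"}},"required":["moves"]}

```bash
mkdir -p pics; ls
cat > h.py <<'E'
import numpy as np, cv2
from station import get_state, grab_frame, cut_out
def save(f,n): cv2.imwrite(f'pics/{n}.png', f['color'][:,:,::-1])
E
python3 - <<'E'
from h import *
for n in ['scene','top','wrist']:
    f=grab_frame(n); save(f,n+'0'); print(n,{k:(np.round(v,4).tolist() if k!='color' else 0) for k,v in f.items()})
print(get_state())
E
```

```text
pics
scene {'color': 0, 'vfov': 56.3415, 'cx': 257.2724, 'cy': 184.7233, 'pose': [[-0.6767, -0.4369, 0.5926, 1.1056], [0.7363, -0.4059, 0.5414, 0.626], [0.004, 0.8027, 0.5963, 0.6767], [0.0, 0.0, 0.0, 1.0]]}
top {'color': 0, 'vfov': 53.0904, 'cx': 259.3061, 'cy': 186.8324, 'pose': [[0.0005, 0.9863, -0.1652, 0.3126], [-0.9997, -0.0037, -0.0251, 0.0308], [-0.0253, 0.1651, 0.9859, 1.0955], [0.0, 0.0, 0.0, 1.0]]}
wrist {'color': 0, 'vfov': 71.1759, 'cx': 252.7647, 'cy': 192.9536, 'mount': [[-0.0001, 0.9465, 0.3228, 0.0843], [1.0, 0.0001, 0.0, 0.0007], [0.0, 0.3228, -0.9465, 0.0312], [0.0, 0.0, 0.0, 1.0]]}
{'time': 0.15, 'qpos': array([ 1.09599259e+00,  1.50887188e-01,  1.43785546e+00, -4.66342362e-06,
        1.55378206e+00, -1.33997350e-01]), 'dq': array([-4.65102020e-04,  3.53048204e-04, -4.74533688e-03,  1.68142280e-03,
       -2.35014014e-04, -2.83173340e-05]), 'tau': array([ 8.44909100e-04, -7.13387203e+01, -5.71042907e+01, -2.53318822e-04,
        7.04530525e-03,  2.86739498e-05]), 'tcp_pos': array([0.19220126, 0.54190572, 0.40421906]), 'ee_rot': array([-3.14066834e+00, -1.19897970e-04,  2.80078629e+00]), 'wrist_force': array([ 0.33574629, -0.41442583,  0.08302174]), 'torque': array([ 0.02050382,  0.04720827, -0.02363576]), 'grip_force': 0.0, 'finger_gap': 0.08530994596335115}
```

View pics/top0.png

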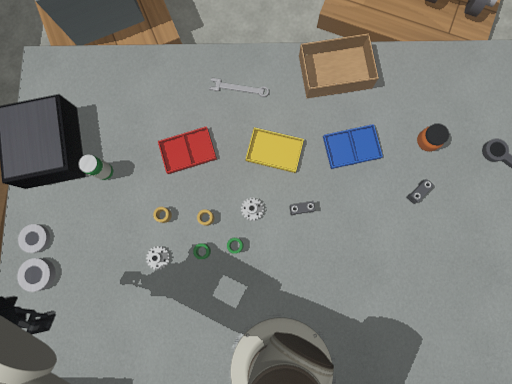

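View pics/scene0.png

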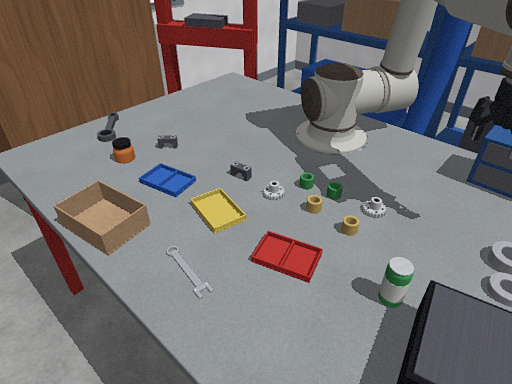

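Run:
```python
from h import *
for c in ['top','scene','wrist']:
  for n in ['cap_a','bush_a','gear','blue_tray','red_tray','yellow_tray','spray_can','grease_jar']:
    for d in cut_out(c,n): print(c,n,round(d['p'],2),np.round(d['uv']),d['region'].sum())
```

```text
top cap_a 0.89 [419. 191.] 318
top cap_a 0.48 [302. 207.] 256
top bush_a 0.68 [204. 219.] 181
top bush_a 0.68 [200. 247.] 181
top bush_a 0.51 [162. 217.] 213
top gear 0.89 [250. 211.] 370
top gear 0.69 [159. 259.] 448
top gear 0.62 [417. 188.] 294
top blue_tray 0.84 [351. 148.] 1793
top red_tray 0.63 [187. 148.] 1837
top yellow_tray 0.64 [275. 147.] 1845
top spray_can 0.84 [ 94. 166.] 598
top spray_can 0.48 [161. 215.] 213
top grease_jar 0.86 [431. 136.] 666
top grease_jar 0.52 [ 95. 169.] 608
scene cap_a 0.68 [166. 138.] 208
scene bush_a 0.74 [351. 228.] 271
scene bush_a 0.56 [306. 178.] 171
scene bush_a 0.5 [315. 205.] 273
scene bush_a 0.5 [334. 189.] 218
scene gear 0.55 [274. 191.] 294
scene gear 0.54 [377. 207.] 345
scene blue_tray 0.97 [169. 178.] 1123
scene red_tray 0.82 [287. 260.] 2182
scene yellow_tray 0.75 [219. 212.] 1401
scene spray_can 0.74 [401. 281.] 1227
scene grease_jar 0.65 [124. 150.] 444
wrist bush_a 0.8 [ 93. 298.] 530
wrist bush_a 0.56 [ 34. 323.] 165
wrist gear 0.53 [143. 250.] 160
wrist gear 0.53 [181. 324.] 726
wrist spray_can 0.53 [306. 340.] 64
```

The top view shows the robot at the bottom, with x up and y to the left. Positions in pixels:

| Thing | Position |
|---|---|
| Red tray | (188,150) |
| Yellow tray | (275,150) |
| Blue tray | (352,147) |
| Brass bushes | (162,215), (205,217) |
| Green decoys | (201,251), (235,244) |
| Caps | (305,208), (420,191) |
| Gear wanted (rightmost) | (252,208) |
| Decoy gear | (158,257) |
| Can | (95,166) |
| Jar | (433,137) |

The scene view shows the same layout.

```bash
cat >> h.py <<'E'
from scipy.spatial.transform import Rotation as Ro
def tcp(s=None):
    s=s or get_state(); T=np.eye(4); T[:3,:3]=Ro.from_euler('xyz',s['ee_rot']).as_matrix(); T[:3,3]=s['tcp_pos']; return T
def shot(n):
    T=tcp(); f=grab_frame(n); f['T']=f['pose'] if 'pose' in f else T@f['mount']; return f
def fl(f): return 192/np.tan(np.radians(f['vfov'])/2)
def ray(f,uv):
    uv=np.atleast_2d(uv).astype(float); F=fl(f)
    d=np.c_[(uv[:,0]-f['cx'])/F,-(uv[:,1]-f['cy'])/F,-np.ones(len(uv))]@f['T'][:3,:3].T
    return f['T'][:3,3],d
def plane(f,uv,z):
    o,d=ray(f,uv); return (o+d*((z-o[2])/d[:,2])[:,None])[:,:2]
def proj(f,p):
    p=(np.atleast_2d(p)-f['T'][:3,3])@f['T'][:3,:3]; F=fl(f)
    return np.c_[f['cx']-F*p[:,0]/p[:,2], f['cy']+F*p[:,1]/p[:,2]]
def tri(obs):
    A=0;b=0;L=[]
    for f,uv in obs:
        o,d=ray(f,uv); d=d[0]/np.linalg.norm(d); P=np.eye(3)-np.outer(d,d); A=A+P; b=b+P@o; L.append((o,P))
    x=np.linalg.solve(A,b); return x, max(np.linalg.norm(P@(x-o)) for o,P in L)
E
python3 - <<'E'
from h import *
t=shot('top');s=shot('scene')
P={'bushL':((162,215),(351,226)),'bushR':((205,217),(314,204)),'gear':((252,208),(274,190)),'capL':((304,208),(241,171)),'capR':((420,191),(167,142)),'red':((188,150),(287,256)),'yel':((275,150),(218,210)),'blue':((352,147),(168,180)),'can':((99,169),(396,283)),'jar':((433,137),(123,151))}
for k,(a,b) in P.items(): print(k,np.round(plane(t,a,.025),3),*[np.round(v,3) for v in tri([(t,a),(s,b)])])
E
```

```text
bushL [[0.413 0.331]] [0.414 0.335 0.015] 0.0
bushR [[0.407 0.21 ]] [0.408 0.211 0.018] 0.001
gear [[0.432 0.078]] [0.433 0.079 0.014] 0.001
capL [[ 0.432 -0.067]] [ 0.431 -0.066  0.016] 0.002
capR [[ 0.478 -0.39 ]] [ 0.48  -0.395  0.016] 0.001
red [[0.6   0.264]] [0.606 0.269 0.004] 0.001
yel [[0.599 0.013]] [0.604 0.014 0.004] 0.001
blue [[ 0.606 -0.207]] [ 0.612 -0.212  0.003] 0.0
can [[0.546 0.52 ]] [0.54  0.512 0.047] 0.002
jar [[ 0.634 -0.438]] [ 0.633 -0.436  0.028] 0.0
```

>>> send_rows --pt "-40 -40 0 0 0 -3 -1" --pt "-90 -80 0 0 0 -6 -1" --pt "-140 -120 0 0 0 -10 -1" --pt "-195 -165 0 0 0 -13 -1" --pt "-245 -205 0 0 0 -16 -1" --pt "-300 -250 0 0 0 -19.5 -1" --pt "-350 -290 0 0 0 -19.5 -1" --pt "-392 -327 0 0 0 -19.5 -1"

```text
time: 2.45
tcp_pos: [0.4447, 0.1152, 0.405]
ee_rot: [3.141, 0.001, 3.141]
wrist_force: [1.5, 1.2, -0.1]
finger_gap: 0.0856
grip_force: 0.0
```

>>> send_rows --pt "0 0 0 0 0 0 -1" --pt "0 0 0 0 0 0 -1" --pt "0 0 0 0 0 0 -1" --pt "0 0 0 0 0 0 -1"

```text
time: 2.95
tcp_pos: [0.4436, 0.1182, 0.4048]
ee_rot: [-3.142, 0.0, -3.14]
wrist_force: [-0.3, 0.3, -0.2]
finger_gap: 0.0853
grip_force: 0.0
```

Run:
```python
from h import *
f=shot('wrist'); save(f,'w1'); np.save('w1.npy',f,allow_pickle=True); s=get_state(); print(s['time'],s['tcp_pos'],s['ee_rot'])
for n in ['cap_a','bush_a','gear','blue_tray','red_tray','yellow_tray']:
    for d in cut_out('wrist',n): print(n,round(d['p'],2),np.round(d['uv']),d['region'].sum())
```

```text
3.0 [0.44366499 0.11803706 0.40482037] [-3.14151476e+00  2.09202827e-04 -3.14032645e+00]
cap_a 0.78 [118. 162.] 1481
bush_a 0.79 [331. 146.] 900
bush_a 0.72 [265.  68.] 812
bush_a 0.71 [345.  58.] 1263
bush_a 0.61 [417. 143.] 1338
gear 0.98 [436.  43.] 2937
gear 0.6 [225. 158.] 1690
blue_tray 0.66 [ 46. 269.] 5825
red_tray 0.7 [355. 254.] 4203
red_tray 0.62 [223. 156.] 1728
yellow_tray 0.73 [195. 258.] 4452
yellow_tray 0.62 [115. 160.] 1551
```

View pics/w1.png

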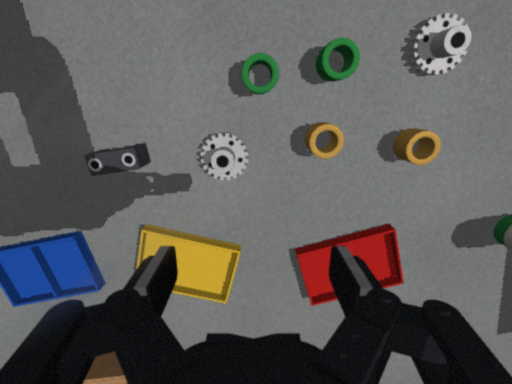

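The wrist view (right = +y, down = +x) shows these tops:
- Brass bushes at (326,141) and (423,146), and the gear hub at (222,159).
- Cap top along (95,164)–(128,159).
- Trays: blue (47,268), yellow (190,262), red (352,265). The fingers partly hide the yellow and red trays.

I'll take a second view from farther back.

>>> send_rows --pt "30 -40 0 0 0 0 -1" --pt "60 -80 0 0 0 0 -1" --pt "84 -118 0 0 0 0 -1" --pt "84 -118 0 0 0 0 -1" --pt "84 -118 0 0 0 0 -1" --pt "84 -118 0 0 0 0 -1"

```text
time: 4.05
tcp_pos: [0.3604, -0.0002, 0.4046]
ee_rot: [3.141, -0.0, -3.141]
wrist_force: [-0.3, 0.3, -0.8]
finger_gap: 0.0855
grip_force: 0.0
```

Run:
```python
from h import *
f=shot('wrist'); save(f,'w2'); np.save('w2.npy',f,allow_pickle=True); s=get_state(); print(s['time'],s['tcp_pos'],s['ee_rot'])
for n in ['cap_a','bush_a','gear','blue_tray','red_tray','yellow_tray']:
    for d in cut_out('wrist',n): print(n,round(d['p'],2),np.round(d['uv']),d['region'].sum())
```

```text
4.1 [ 3.60409327e-01 -1.49661988e-04  4.04561543e-01] [ 3.14143407e+00 -5.14821776e-04 -3.14068061e+00]
cap_a 0.83 [211. 219.] 1207
cap_a 0.66 [  9. 231.] 372
bush_a 0.98 [486. 205.] 1366
bush_a 0.79 [421. 133.] 1368
bush_a 0.77 [404. 200.] 1183
bush_a 0.66 [354. 144.] 1019
gear 0.64 [306. 213.] 1541
gear 0.6 [498. 119.] 1049
blue_tray 0.8 [105. 296.] 925
red_tray 0.81 [433. 290.] 1885
yellow_tray 0.61 [260. 306.] 4823
```

View pics/w2.png

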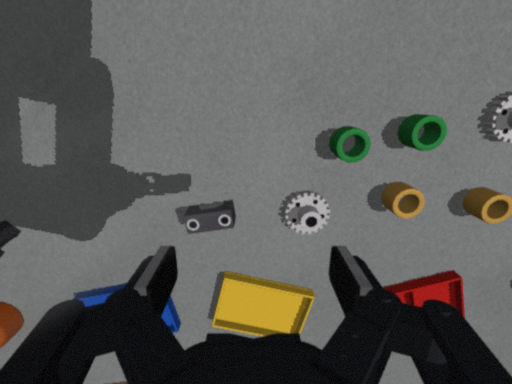

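The second view shows:
- Bush tops at (407,202) and (495,206), and the gear hub top at (311,221).
- Cap bolt holes at (193,225) and (224,220).
- The yellow tray, mostly clear of the fingers.

Next I'll triangulate the parts and fit the tray outlines.

```bash
cat > fit.py <<'E'
from h import *
from scipy.optimize import minimize
w1=np.load('w1.npy',allow_pickle=True).item(); w2=np.load('w2.npy',allow_pickle=True).item()
t=shot('top'); s=shot('scene')
t['color']=cv2.imread('pics/top0.png')[:,:,::-1]; s['color']=cv2.imread('pics/scene0.png')[:,:,::-1]
def mask(f,hr):
    h=cv2.cvtColor(np.ascontiguousarray(f['color']),cv2.COLOR_RGB2HSV); H=h[...,0].astype(int)
    return ((H>=hr[0])&(H<=hr[1]) if hr[0]<=hr[1] else (H>=hr[0])|(H<=hr[1]))&(h[...,1]>110)&(h[...,2]>40)
def fit(views,hr,model,p0,box=45):
    M=[]
    for f in views:
        c=proj(f,[*p0[:2],.01])[0]; m=mask(f,hr); k=np.zeros_like(m); v,u=int(c[1]),int(c[0])
        k[max(0,v-box):v+box,max(0,u-box):u+box]=1; M.append((m&k).astype(np.float32))
    def cost(p):
        c=0
        for f,m in zip(views,M):
            q=cv2.convexHull((proj(f,model(p))*16).astype(np.int32)); r=np.zeros(m.shape,np.uint8)
            cv2.fillConvexPoly(r,q,255,cv2.LINE_AA,4); r=r/255.; c+=1-np.minimum(r,m).sum()/np.maximum(r,m).sum()
        return c/len(M)
    n=len(p0); r=minimize(cost,p0,method='Nelder-Mead',options=dict(initial_simplex=[p0]+[np.array(p0)+(.01 if i!=2 or n<3 else .1)*np.eye(n)[i] for i in range(n)],xatol=1e-4,fatol=1e-5))
    return r.x,r.fun
a=np.linspace(0,6.28,40)
def bush(p): return np.array([[p[0]+.022*np.cos(i),p[1]+.022*np.sin(i),z] for i in a for z in(0,.036)])
def tray(p):
    c,s_=np.cos(p[2]),np.sin(p[2]); return np.array([[p[0]+c*x-s_*y,p[1]+s_*x+c*y,z] for x in(-.05,.05) for y in(-.075,.075) for z in(0,.02)])
if __name__=='__main__':
    for n,p,A in [('bushL',(.414,.333),((423,146),(495,206))),('bushR',(.408,.211),((326,141),(407,202)))]:
        for V in ([w1,w2],[t,s]): print(n,*[np.round(v,4) for v in fit(V,(10,28),bush,p)])
        print(*[np.round(v,4) for v in tri(list(zip([w1,w2],A)))])
    for n,A in {'hub':((222,159),(311,221)),'h1':((95,164),(193,225)),'h2':((128,159),(224,220))}.items(): print(n,*[np.round(v,4) for v in tri(list(zip([w1,w2],A)))],plane(w1,A[0],.04),plane(w2,A[1],.04))
    for n,p,hr,W in [('red',(.606,.269,.1),(170,8),[w1]),('yel',(.604,.014,-.1),(18,32),[w1]),('blue',(.612,-.212,.1),(105,125),[w1])]:
        for V in ([t],[s],[t,s],[t,s]+W): print(n,*[np.round(v,4) for v in fit(V,hr,tray,p,90)])
    print('yel rim corners',[np.round(tri([(w1,x),(w2,y)])[0],4) for x,y in [((143,227),(225,272)),((240,241),(313,289))]])
E
python3 fit.py
```

```text
bushL [0.415  0.3358] 0.1513
bushL [0.4139 0.3312] 0.5713
[0.4143 0.3401 0.0242] 0.0003
bushR [0.4074 0.21  ] 0.2382
bushR [0.4063 0.209 ] 0.6346
[0.407  0.2126 0.0289] 0.0002
hub [0.4286 0.0802 0.0421] 0.0008 [[0.42831947 0.0804179 ]] [[0.43033489 0.0802292 ]]
h1 [ 0.435  -0.0801  0.0418] 0.0006 [[ 0.43494636 -0.08070807]] [[ 0.43639457 -0.08088037]]
h2 [ 0.4286 -0.0381  0.0401] 0.0002 [[ 0.42847397 -0.03795183]] [[ 0.42889065 -0.03819768]]
red [0.6063 0.2705 0.315 ] 0.0836
red [0.6058 0.2685 0.3123] 0.0743
red [0.6052 0.2691 0.3129] 0.0803
red [0.6053 0.27   0.305 ] 0.1612
yel [ 0.6033  0.0138 -0.2644] 0.1369
yel [ 0.6047  0.0132 -0.2601] 0.0847
yel [ 0.6044  0.0142 -0.2585] 0.112
yel [ 0.6042  0.0151 -0.2586] 0.1661
blue [ 0.613  -0.21    0.2373] 0.09
blue [ 0.6133 -0.2126  0.1926] 0.1052
blue [ 0.6132 -0.2116  0.2277] 0.0989
blue [ 0.6126 -0.2111  0.2103] 0.0852
yel rim corners [array([ 0.5368, -0.0445,  0.0078]), array([0.561 , 0.0991, 0.0134])]
```

>>> send_rows --pt "-8 50 20 0 0 0 -1" --pt "-16 105 40 0 0 0 -1" --pt "-24 160 60 0 0 0 -1" --pt "-32 215 80 0 0 0 -1" --pt "-40 270 100 0 0 0 -1" --pt "-50 320 120 0 0 0 -1" --pt "-55 336 135 0 0 0 -1" --pt "-55 336 135 0 0 0 -1"

```text
time: 5.5
tcp_pos: [0.4149, 0.3359, 0.2683]
ee_rot: [-3.14, -0.002, -3.141]
wrist_force: [-0.2, -0.3, -0.1]
finger_gap: 0.0855
grip_force: 0.0
```

>>> send_rows --pt "0 0 30 0 0 0 -1" --pt "0 0 60 0 0 0 -1" --pt "0 0 79 0 0 0 -1" --pt "0 0 79 0 0 0 -1"

```text
time: 6.0
tcp_pos: [0.415, 0.3343, 0.1905]
ee_rot: [-3.141, -0.001, 3.14]
wrist_force: [-0.1, 0.1, 1.0]
finger_gap: 0.0852
grip_force: 0.0
```

>>> send_rows --pt "0 0 0 0 0 0 0.2" --pt "0 0 0 0 0 0 0.2" --pt "0 0 0 0 0 0 0.2" --pt "0 0 0 0 0 0 0.2" --pt "0 0 0 0 0 0 0.2" --pt "0 0 0 0 0 0 0.2" --grip_force 60

```text
time: 6.75
tcp_pos: [0.4154, 0.3352, 0.1922]
ee_rot: [3.141, 0.002, 3.141]
wrist_force: [-3.9, -5.2, 15.8]
finger_gap: 0.0418
grip_force: 58.7
```

Run:
```python
from h import *
f=shot('wrist'); save(f,'w3')
```

```text
(no output)
```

View pics/w3.png

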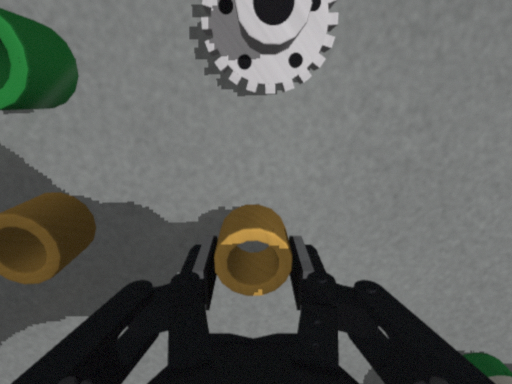

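The view shows the bush upright and centred between the fingers at (253,262). The opening is 42 mm, so it is held. Next I'll lift it and carry it to the +y red bay at (0.5945, 0.305).

>>> send_rows --pt "0 0 -25 0 0 0 0.2" --pt "0 0 -50 0 0 0 0.2" --pt "-35 -6 -60 0 0 0 0.2" --pt "-75 -12 -60 0 0 0 0.2" --pt "-115 -20 -60 0 0 0 0.2" --pt "-150 -26 -60 0 0 0 0.2" --pt "-180 -31 -60 0 0 0 0.2" --pt "-180 -31 -60 0 0 0 0.2"

```text
time: 7.8
tcp_pos: [0.5966, 0.3034, 0.2504]
ee_rot: [-3.141, -0.0, 3.14]
wrist_force: [0.4, 0.2, -1.8]
finger_gap: 0.0418
grip_force: 61.6
```

>>> send_rows --pt "0 0 0 0 0 0 0.2" --pt "0 0 20 0 0 0 0.2" --pt "0 0 35 0 0 0 0.2" --pt "0 0 45 0 0 0 0.2" --pt "0 0 51 0 0 0 0.2" --pt "0 0 51 0 0 0 0.2"

```text
time: 8.55
tcp_pos: [0.5951, 0.3041, 0.1993]
ee_rot: [-3.141, -0.001, 3.141]
wrist_force: [-0.3, -0.9, -2.0]
finger_gap: 0.0419
grip_force: 61.6
```

>>> send_rows --pt "0 0 3 0 0 0 0.2" --pt "0 0 3 0 0 0 0.2" --pt "0 0 3 0 0 0 0.2"

```text
time: 8.93
tcp_pos: [0.5952, 0.3041, 0.1969]
ee_rot: [3.142, 0.0, 3.141]
wrist_force: [-0.2, 0.4, -1.3]
finger_gap: 0.0417
grip_force: 61.6
```

>>> send_rows --pt "0 0 1 0 0 0 0.2" --pt "0 0 2 0 0 0 0.2" --pt "0 0 2 0 0 0 0.2"

```text
time: 9.3
tcp_pos: [0.5952, 0.3042, 0.1963]
ee_rot: [3.141, 0.001, 3.141]
wrist_force: [-6.9, -3.1, 16.1]
finger_gap: 0.0419
grip_force: 63.3
```

Contact on the tray floor shows at 16 N. Now I'll release, rise and go to the second bush.

>>> send_rows --pt "0 0 -1 0 0 0 -0.3" --pt "0 0 -1 0 0 0 -0.3" --pt "0 0 -1 0 0 0 -0.3" --pt "0 0 -25 0 0 0 -0.3" --pt "0 0 -60 0 0 0 -0.6" --pt "40 -20 -76 0 0 0 -1" --pt "90 -45 -76 0 0 0 -1" --pt "140 -70 -76 0 0 0 -1"

```text
time: 10.3
tcp_pos: [0.4536, 0.2335, 0.2706]
ee_rot: [-3.142, 0.0, 3.141]
wrist_force: [1.1, 0.4, 0.4]
finger_gap: 0.0856
grip_force: 0.0
```

Run:
```python
from h import *
s=get_state(); print(s['tcp_pos'],s['wrist_force'],s['finger_gap'])
f=shot('wrist'); save(f,'w4')
```

```text
[0.45357336 0.23346252 0.27057832] [1.0557811  0.36561917 0.41101442] 0.08557115602672147
```

View pics/w4.png

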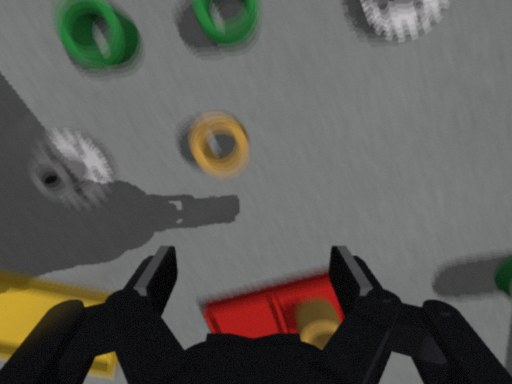

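The picture is slightly blurred by motion. The first bush stands upright in the red tray's right bay at (320,325), and the second bush is free at (218,144).

>>> send_rows --pt "25 -12 0 0 0 0 -1" --pt "48 -24 0 0 0 0 -1" --pt "48 -24 20 0 0 0 -1" --pt "48 -24 45 0 0 0 -1" --pt "48 -24 70 0 0 0 -1" --pt "48 -24 79 0 0 0 -1" --pt "48 -24 79 0 0 0 -1"

```text
time: 11.22
tcp_pos: [0.4072, 0.2102, 0.1917]
ee_rot: [-3.141, -0.001, 3.141]
wrist_force: [0.3, 0.6, -0.0]
finger_gap: 0.0856
grip_force: 0.0
```

>>> send_rows --pt "0 0 0 0 0 0 0.2" --pt "0 0 0 0 0 0 0.2" --pt "0 0 0 0 0 0 0.2" --pt "0 0 0 0 0 0 0.2" --pt "0 0 0 0 0 0 0.2" --pt "0 0 0 0 0 0 0.2"

```text
time: 11.98
tcp_pos: [0.4073, 0.2102, 0.1927]
ee_rot: [-3.142, 0.001, 3.141]
wrist_force: [-4.5, -3.6, 14.1]
finger_gap: 0.0415
grip_force: 59.2
```

>>> send_rows --pt "0 0 -25 0 0 0 0.2" --pt "0 0 -50 0 0 0 0.2" --pt "-40 4 -60 0 0 0 0.2" --pt "-85 10 -60 0 0 0 0.2" --pt "-130 15 -60 0 0 0 0.2" --pt "-175 20 -60 0 0 0 0.2" --pt "-209 24 -60 0 0 0 0.2" --pt "-209 24 -60 0 0 0 0.2"

```text
time: 12.98
tcp_pos: [0.6176, 0.234, 0.2508]
ee_rot: [-3.141, -0.001, 3.14]
wrist_force: [-1.3, -0.9, -3.6]
finger_gap: 0.0412
grip_force: 62.8
```

>>> send_rows --pt "0 0 0 0 0 0 0.2" --pt "0 0 20 0 0 0 0.2" --pt "0 0 38 0 0 0 0.2" --pt "0 0 50 0 0 0 0.2" --pt "0 0 53 0 0 0 0.2" --pt "0 0 55 0 0 0 0.2" --pt "0 0 55 0 0 0 0.2"

```text
time: 13.85
tcp_pos: [0.6162, 0.2342, 0.1972]
ee_rot: [3.141, 0.001, 3.141]
wrist_force: [-0.0, -0.2, -2.7]
finger_gap: 0.0411
grip_force: 62.8
```

>>> send_rows --pt "0 0 1 0 0 0 0.2" --pt "0 0 2 0 0 0 0.2" --pt "0 0 1 0 0 0 -0.3" --pt "0 0 1 0 0 0 -0.3" --pt "0 0 1 0 0 0 -0.3" --pt "0 0 -25 0 0 0 -0.3" --pt "0 0 -60 0 0 0 -0.6" --pt "30 -25 -80 0 0 0 -1"

```text
time: 14.85
tcp_pos: [0.5867, 0.2096, 0.2781]
ee_rot: [3.141, 0.002, -3.141]
wrist_force: [0.5, -1.1, 0.8]
finger_gap: 0.0837
grip_force: 0.0
```

>>> send_rows --pt "40 -35 0 0 0 0 -1" --pt "85 -70 0 0 0 0 -1" --pt "130 -105 0 0 0 0 -1" --pt "157 -129 0 0 0 0 -1" --pt "157 -129 0 0 0 0 -1" --pt "157 -129 0 0 0 0 -1"

```text
time: 15.6
tcp_pos: [0.4294, 0.0803, 0.277]
ee_rot: [3.142, 0.001, 3.141]
wrist_force: [0.0, 0.7, -0.7]
finger_gap: 0.0855
grip_force: 0.0
```

Run:
```python
from h import *
f=shot('wrist'); save(f,'w5'); s=get_state(); print(s['tcp_pos'])
for d in cut_out('wrist','gear')[:3]: print(d['p'],d['uv'])
print(proj(f,[[.429,.080,.04],[.435,-.0801,.04],[.4286,-.038,.04]]))
```

```text
[0.42957502 0.08045619 0.27685207]
0.79 [252.4, 198.4]
[[251.26062594 208.04726979]
 [ 59.24623632 214.92553429]
 [108.40418718 207.74684934]]
```

View pics/w5.png

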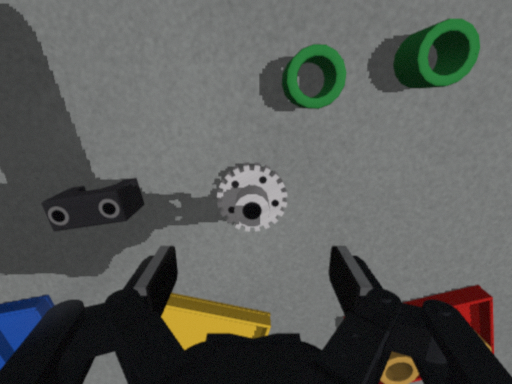

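The second bush is in the red tray at (400,370). The gear hub is at (252,210) and the cap holes at (59,216) and (108,209), each within 2 px of where the map puts them. Now I'll grip the gear's hub.

>>> send_rows --pt "-1 0 25 0 0 0 -1" --pt "-1 0 55 0 0 0 -1" --pt "-1 0 78 0 0 0 -1" --pt "-1 0 87 0 0 0 -1" --pt "-1 0 87 0 0 0 -1"

```text
time: 16.32
tcp_pos: [0.4303, 0.0804, 0.1895]
ee_rot: [-3.142, -0.001, 3.142]
wrist_force: [-0.9, 1.5, 0.7]
finger_gap: 0.0854
grip_force: 0.0
```

>>> send_rows --pt "0 0 0 0 0 0 0.6" --pt "0 0 0 0 0 0 0.6" --pt "0 0 0 0 0 0 0.6" --pt "0 0 0 0 0 0 0.6" --pt "0 0 0 0 0 0 0.6" --pt "0 0 0 0 0 0 0.6" --pt "0 0 0 0 0 0 0.6"

```text
time: 17.2
tcp_pos: [0.4302, 0.0802, 0.1904]
ee_rot: [-3.141, 0.001, 3.141]
wrist_force: [-2.9, -1.1, 10.4]
finger_gap: 0.0286
grip_force: 58.4
```

>>> send_rows --pt "0 0 -25 0 0 0 0.6" --pt "0 0 -50 0 0 0 0.6" --pt "-35 -13 -60 0 0 0 0.6" --pt "-75 -28 -60 0 0 0 0.6" --pt "-115 -43 -60 0 0 0 0.6" --pt "-150 -57 -60 0 0 0 0.6" --pt "-174 -66 -60 0 0 0 0.6" --pt "-174 -66 -60 0 0 0 0.6"

```text
time: 18.2
tcp_pos: [0.6049, 0.0134, 0.2489]
ee_rot: [-3.142, -0.001, 3.14]
wrist_force: [-0.4, 0.6, -3.6]
finger_gap: 0.0282
grip_force: 60.1
```

>>> send_rows --pt "0 0 0 0 0 0 0.6" --pt "0 0 20 0 0 0 0.6" --pt "0 0 38 0 0 0 0.6" --pt "0 0 50 0 0 0 0.6" --pt "0 0 53 0 0 0 0.6" --pt "0 0 55 0 0 0 0.6" --pt "0 0 55 0 0 0 0.6"

```text
time: 19.08
tcp_pos: [0.6041, 0.0141, 0.1951]
ee_rot: [-3.141, 0.0, 3.141]
wrist_force: [-0.6, -0.5, -4.4]
finger_gap: 0.0282
grip_force: 60.1
```

>>> send_rows --pt "0 0 1 0 0 0 0.6" --pt "0 0 1.5 0 0 0 0.6" --pt "0 0 1 0 0 0 -0.3" --pt "0 0 1 0 0 0 -0.3" --pt "0 0 1 0 0 0 -0.3" --pt "0 0 -25 0 0 0 -0.5" --pt "0 0 -60 0 0 0 -1" --pt "0 0 -80 0 0 0 -1"

```text
time: 20.08
tcp_pos: [0.6042, 0.0141, 0.2765]
ee_rot: [-3.141, 0.002, 3.141]
wrist_force: [0.5, 0.4, -0.9]
finger_gap: 0.0856
grip_force: 0.0
```

>>> send_rows --pt "20 -9 0 0 0 10 -1" --pt "42 -18 0 0 0 20 -1" --pt "65 -27 0 0 0 30 -1" --pt "88 -36 0 0 0 40 -1" --pt "110 -45 0 0 0 50 -1" --pt "132 -55 0 0 0 60 -1" --pt "155 -65 0 0 0 70 -1" --pt "171 -73 0 0 0 80 -1"

```text
time: 21.08
tcp_pos: [0.4321, -0.0591, 0.2748]
ee_rot: [3.141, 0.0, 1.739]
wrist_force: [0.2, -0.1, 0.5]
finger_gap: 0.0855
grip_force: 0.0
```

>>> send_rows --pt "0 0 0 0 0 1.3 -1" --pt "0 0 0 0 0 1.3 -1" --pt "0 0 0 0 0 1.3 -1"

```text
time: 21.45
tcp_pos: [0.4334, -0.0586, 0.2747]
ee_rot: [-3.141, -0.0, 1.725]
wrist_force: [0.0, -0.5, 0.8]
finger_gap: 0.0854
grip_force: 0.0
```

Run:
```python
from h import *
f=shot('wrist'); save(f,'w6'); s=get_state(); print(s['tcp_pos'],s['ee_rot'],s['qpos'])
print(proj(f,[[.435,-.0801,.04],[.4286,-.038,.04]]))
np.save('w6.npy',f,allow_pickle=True)
```

```text
[ 0.43335545 -0.05860192  0.27460419] [-3.14134197e+00 -2.90764585e-05  1.72446588e+00] [-3.10921816e-01 -5.49639496e-02  1.92319426e+00 -9.02818204e-05
  1.27359949e+00 -4.64564920e-01]
[[251.44781156 233.67780727]
 [251.53040312 185.56855066]]
```

View pics/w6.png

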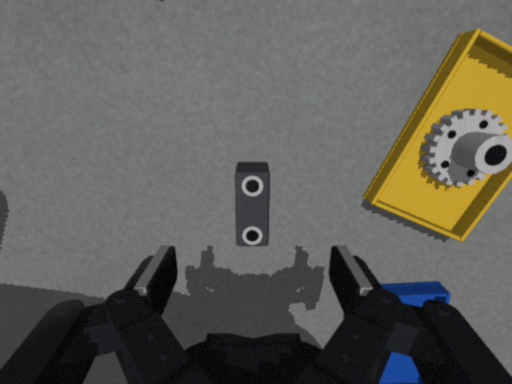

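The gear sits flat in the yellow tray at (490,155). The cap is square to the gripper, with holes at (252,236) and (252,186).

>>> send_rows --pt "0 0 25 0 0 0 -1" --pt "0 0 55 0 0 0 -1" --pt "0 0 78 0 0 0 -1" --pt "0 0 89 0 0 0 -1" --pt "0 0 89 0 0 0 -1"

```text
time: 22.12
tcp_pos: [0.4331, -0.0587, 0.1854]
ee_rot: [-3.141, -0.0, 1.723]
wrist_force: [0.6, -0.6, -0.1]
finger_gap: 0.0855
grip_force: 0.0
```

>>> send_rows --pt "0 0 0 0 0 0 0.6" --pt "0 0 0 0 0 0 0.6" --pt "0 0 0 0 0 0 0.6" --pt "0 0 0 0 0 0 0.6" --pt "0 0 0 0 0 0 0.6" --pt "0 0 0 0 0 0 0.6" --pt "0 0 0 0 0 0 0.6"

```text
time: 23.0
tcp_pos: [0.433, -0.0589, 0.1863]
ee_rot: [3.141, 0.0, 1.722]
wrist_force: [-2.5, 0.4, 8.2]
finger_gap: 0.0272
grip_force: 59.3
```

>>> send_rows --pt "0 0 -20 0 0 0 0.6" --pt "0 0 -40 0 0 0 0.6" --pt "0 0 -60 0 0 0 0.6" --pt "0 0 -65 0 0 0 0.6"

```text
time: 23.5
tcp_pos: [0.433, -0.0589, 0.2515]
ee_rot: [3.14, 0.001, 1.722]
wrist_force: [0.1, 0.1, -5.3]
finger_gap: 0.027
grip_force: 60.7
```

```bash
cat >> h.py <<'E'
def go(x,y,z,yaw):
    T=tcp(); d=T[:3,:3].T@(np.array([x,y,z])-T[:3,3])*1000
    print('shift',np.round(d,1),'wz',round((np.degrees(-(np.radians(yaw)-get_state()['ee_rot'][2]))+180)%360-180,1))
E
python3 - <<'E'
from h import *
a=.21; s=np.array([-np.sin(a),np.cos(a)])*.037
for k in(1,-1):
    p=np.array([.613,-.211])+k*s; print(p); go(*p,.252,12)
E
```

```text
[ 0.60528698 -0.17481286]
shift [-140.6  152.8   -0.2] wz 86.7
[ 0.62071302 -0.24718714]
shift [-2.145e+02  1.571e+02 -1.000e-01] wz 86.7
```

>>> send_rows --pt "-15 15 0 0 0 10 0.6" --pt "-32 34 0 0 0 20 0.6" --pt "-50 54 0 0 0 30 0.6" --pt "-68 74 0 0 0 40 0.6" --pt "-86 93 0 0 0 50 0.6" --pt "-104 113 0 0 0 60 0.6" --pt "-123 133 0 0 0 70 0.6" --pt "-141 153 0 0 0 80 0.6"

```text
time: 24.5
tcp_pos: [0.606, -0.1757, 0.2494]
ee_rot: [-3.141, 0.001, 0.32]
wrist_force: [0.7, 0.3, -3.6]
finger_gap: 0.0272
grip_force: 60.6
```

>>> send_rows --pt "0 0 0 0 0 6.7 0.6" --pt "0 0 0 0 0 6.7 0.6" --pt "0 0 15 0 0 6.7 0.6" --pt "0 0 30 0 0 6.7 0.6" --pt "0 0 30 0 0 6.7 0.6" --pt "0 0 30 0 0 6.7 0.6"

```text
time: 25.25
tcp_pos: [0.6055, -0.1751, 0.2208]
ee_rot: [3.141, -0.0, 0.209]
wrist_force: [0.6, 0.1, -4.3]
finger_gap: 0.0273
grip_force: 60.5
```

Run:
```python
from h import *
f=shot('top'); cv2.imwrite('pics/t7.png',cv2.resize(f['color'][110:230,240:400,::-1],None,fx=4,fy=4,interpolation=cv2.INTER_CUBIC)); s=get_state(); print(s['tcp_pos'],s['ee_rot'])
g=shot('wrist'); cv2.imwrite('pics/w7.png',g['color'][:,:,::-1])
```

```text
[ 0.60558525 -0.17516794  0.22108386] [ 3.14121818e+00 -4.10878877e-04  2.09264677e-01]
```

View pics/w7.png

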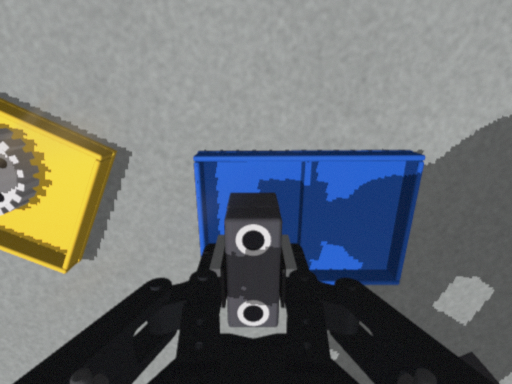

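The cap hangs square over the blue tray's left (+y) bay. It is centred at column 253, between the wall at 205 and the divider at 302. I'll lower it now.

>>> send_rows --pt "0 0 10 0 0 0 0.6" --pt "0 0 20 0 0 0 0.6" --pt "0 0 27 0 0 0 0.6" --pt "0 0 30 0 0 0 0.6" --pt "0 0 31 0 0 0 0.6" --pt "0 0 31 0 0 0 0.6"

```text
time: 26.1
tcp_pos: [0.6054, -0.1751, 0.1903]
ee_rot: [3.141, 0.0, 0.209]
wrist_force: [-5.4, 2.3, 4.7]
finger_gap: 0.027
grip_force: 61.8
```

>>> send_rows --pt "0 0 1 0 0 0 0.6" --pt "0 0 1 0 0 0 0.6"

```text
time: 26.35
tcp_pos: [0.6054, -0.1751, 0.1903]
ee_rot: [3.141, -0.0, 0.209]
wrist_force: [-12.4, 3.8, 18.2]
finger_gap: 0.0266
grip_force: 63.5
```

>>> send_rows --pt "0 0 0 0 0 0 0.2" --pt "0 0 0 0 0 0 0.2" --pt "0 0 0 0 0 0 0.2" --pt "0 0 -12 0 0 0 0.2" --pt "0 0 -40 0 0 0 0.0" --pt "0 0 -80 0 0 0 -1" --pt "0 0 -86 0 0 0 -1"

```text
time: 27.22
tcp_pos: [0.6059, -0.1753, 0.2785]
ee_rot: [3.139, -0.004, 0.209]
wrist_force: [0.1, 0.8, -0.2]
finger_gap: 0.0771
grip_force: 0.0
```

>>> send_rows --pt "-20 22 0 0 0 8 -1" --pt "-45 50 0 0 0 16 -1" --pt "-70 77 0 0 0 25 -1" --pt "-95 105 0 0 0 34 -1" --pt "-120 132 0 0 0 43 -1" --pt "-145 160 0 0 0 50 -1" --pt "-169 186 0 0 0 57 -1" --pt "-169 186 0 0 0 57 -1"

```text
time: 28.22
tcp_pos: [0.4775, -0.3938, 0.2745]
ee_rot: [3.141, 0.0, -0.79]
wrist_force: [0.4, -0.1, -0.0]
finger_gap: 0.0855
grip_force: 0.0
```

>>> send_rows --pt "0 0 0 0 0 0 -1" --pt "0 0 0 0 0 0 -1"

```text
time: 28.48
tcp_pos: [0.4792, -0.3914, 0.2747]
ee_rot: [-3.142, 0.0, -0.784]
wrist_force: [-0.5, 0.1, -0.5]
finger_gap: 0.0858
grip_force: 0.0
```

Run:
```python
from h import *
f=shot('wrist'); save(f,'w8'); np.save('w8.npy',f,allow_pickle=True); s=get_state(); print(s['tcp_pos'],s['ee_rot'],s['qpos'])
```

```text
[ 0.47923066 -0.39138293  0.27476574] [ 3.14158426e+00 -2.22784255e-06 -7.84099310e-01] [-8.09276885e-01  3.13185069e-01  1.50593638e+00 -8.60032426e-06
  1.32246876e+00  1.54562087e+00]
```

View pics/w8.png

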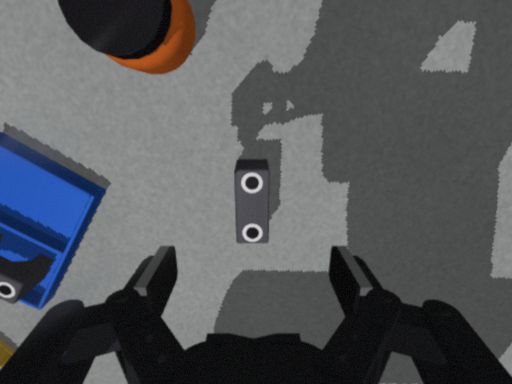

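The second cap is square between the fingers, with holes at (252,182) and (252,233). The jar at (130,30) is clear of them, and the first cap lies in the blue tray at lower left.

>>> send_rows --pt "1 0 25 0 0 0 -1" --pt "1 0 55 0 0 0 -1" --pt "1 0 78 0 0 0 -1" --pt "1 0 89 0 0 0 -1" --pt "1 0 89 0 0 0 -1"

```text
time: 29.15
tcp_pos: [0.4796, -0.3926, 0.1855]
ee_rot: [3.142, 0.001, -0.785]
wrist_force: [0.3, -0.4, 0.7]
finger_gap: 0.0854
grip_force: 0.0
```

>>> send_rows --pt "0 0 0 0 0 0 0.6" --pt "0 0 0 0 0 0 0.6" --pt "0 0 0 0 0 0 0.6" --pt "0 0 0 0 0 0 0.6" --pt "0 0 0 0 0 0 0.6" --pt "0 0 0 0 0 0 0.6" --pt "0 0 0 0 0 0 0.6"

```text
time: 30.02
tcp_pos: [0.4795, -0.393, 0.1864]
ee_rot: [3.141, -0.001, -0.786]
wrist_force: [-1.6, 1.0, 4.8]
finger_gap: 0.0271
grip_force: 58.8
```

>>> send_rows --pt "0 0 -20 0 0 0 0.6" --pt "0 0 -40 0 0 0 0.6" --pt "0 0 -60 0 0 0 0.6" --pt "0 0 -65 0 0 0 0.6"

```text
time: 30.52
tcp_pos: [0.4796, -0.393, 0.253]
ee_rot: [3.141, -0.003, -0.786]
wrist_force: [0.4, 0.0, -3.9]
finger_gap: 0.0272
grip_force: 60.2
```

Run:
```python
from h import *
go(.6207,-.2472,.252,12)
```

```text
shift [  -3.5 -202.9    1. ] wz -57.0
```

>>> send_rows --pt "0 -25 0 0 0 -7 0.6" --pt "-1 -55 0 0 0 -15 0.6" --pt "-2 -85 0 0 0 -23 0.6" --pt "-2 -115 0 0 0 -32 0.6" --pt "-3 -145 0 0 0 -40 0.6" --pt "-3 -175 0 0 0 -48 0.6" --pt "-3.5 -203 0 0 0 -57 0.6" --pt "-3.5 -203 0 0 0 -57 0.6"

```text
time: 31.52
tcp_pos: [0.6214, -0.2454, 0.2502]
ee_rot: [-3.141, 0.0, 0.213]
wrist_force: [-0.3, -0.9, -3.9]
finger_gap: 0.0272
grip_force: 60.1
```

>>> send_rows --pt "0 0 0 0 0 0 0.6" --pt "0 0 15 0 0 0 0.6" --pt "0 0 30 0 0 0 0.6" --pt "0 0 30 0 0 0 0.6" --pt "0 0 30 0 0 0 0.6"

```text
time: 32.15
tcp_pos: [0.6206, -0.2471, 0.2208]
ee_rot: [3.142, 0.0, 0.209]
wrist_force: [0.4, -0.1, -3.8]
finger_gap: 0.0271
grip_force: 60.0
```

Run:
```python
from h import *
f=shot('wrist'); save(f,'w9'); s=get_state(); print(s['tcp_pos'],s['ee_rot'])
```

```text
[ 0.62065882 -0.24702608  0.22105656] [ 3.14116809e+00 -2.70198618e-04  2.08837510e-01]
```

View pics/w9.png

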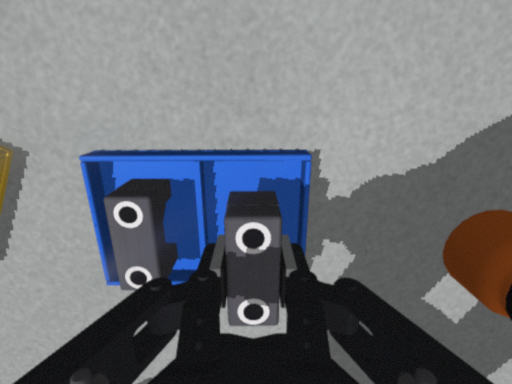

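The first cap stands upright in the left bay at (130,240). The second hangs centred at column 253 over the right bay, between the divider at 208 and the wall at 303. I'll lower it now.

>>> send_rows --pt "0 0 10 0 0 0 0.6" --pt "0 0 20 0 0 0 0.6" --pt "0 0 27 0 0 0 0.6" --pt "0 0 30 0 0 0 0.6" --pt "0 0 31 0 0 0 0.6" --pt "0 0 32 0 0 0 0.6" --pt "0 0 32 0 0 0 0.6"

```text
time: 33.08
tcp_pos: [0.6204, -0.2468, 0.1904]
ee_rot: [3.141, 0.0, 0.209]
wrist_force: [-11.8, 4.6, 17.6]
finger_gap: 0.0274
grip_force: 62.9
```

>>> send_rows --pt "0 0 0 0 0 0 0.2" --pt "0 0 0 0 0 0 0.2" --pt "0 0 0 0 0 0 0.2" --pt "0 0 -12 0 0 0 0.2" --pt "0 0 -40 0 0 0 0.0" --pt "0 0 -80 0 0 0 -1" --pt "0 0 -130 0 0 0 -1"

```text
time: 33.95
tcp_pos: [0.6203, -0.2468, 0.3202]
ee_rot: [-3.141, 0.001, 0.209]
wrist_force: [0.5, -0.2, 0.3]
finger_gap: 0.0771
grip_force: 0.0
```

>>> send_rows --pt "-50 0 -30 0 0 0 -1" --pt "-100 0 -60 0 0 0 -1" --pt "-150 0 -80 0 0 0 -1" --pt "-200 0 -80 0 0 0 -1" --pt "-250 0 -80 0 0 0 -1" --pt "-250 0 -80 0 0 0 -1" --pt "-250 0 -80 0 0 0 -1" --pt "-250 0 -80 0 0 0 -1"

```text
time: 34.95
tcp_pos: [0.3768, -0.2986, 0.3989]
ee_rot: [3.142, -0.0, 0.21]
wrist_force: [0.2, 0.4, -0.5]
finger_gap: 0.0852
grip_force: 0.0
```

Run:
```python
from h import *
f=shot('top'); cv2.imwrite('pics/t9.png',cv2.resize(f['color'][100:260,70:470,::-1],None,fx=2,fy=2,interpolation=cv2.INTER_CUBIC))
g=shot('scene'); cv2.imwrite('pics/s9.png',cv2.resize(g['color'][110:320,100:420,::-1],None,fx=2.4,fy=2.4,interpolation=cv2.INTER_CUBIC))
```

```text
(no output)
```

View pics/t9.png

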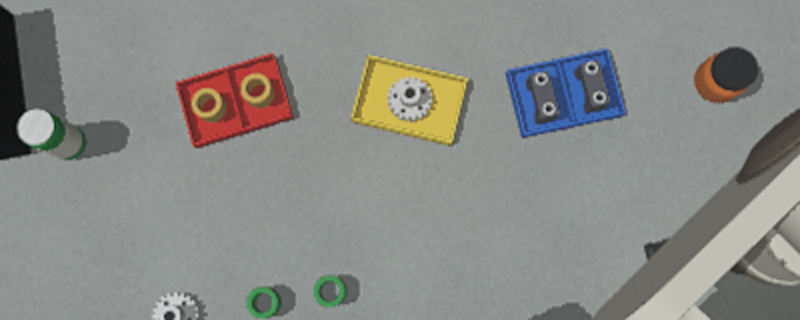

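View pics/s9.png

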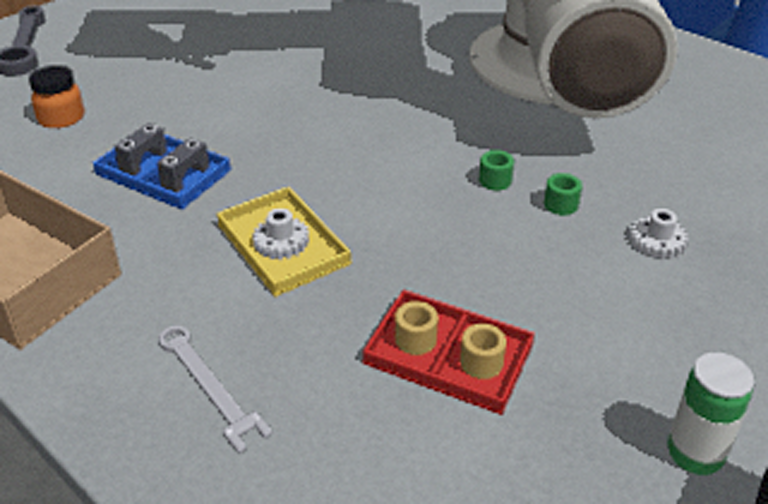

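Both pictures show every part upright in its own bay: bushes at (208,103) and (257,90), gear at (410,97), caps at (543,98) and (594,85) in the top crop. The can and jar stand where they were, and the robot touches nothing, so I'm handing in.

```bash
python3 -c "
from station import close_job
print(close_job())"
```

```text
the job is handed in; nothing more can be done
None
```

I handed the job in at about 35 s of robot time: both caps, both bushes and the gear stand upright in their trays, one to a bay in the blue and red trays. The final top and scene pictures show this, with the can and jar where they stood; no verdict came back from the hand-in.

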